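Turn a test tile on the drying grate with a forked turner

ROBOT

A 6-joint arm with a two-finger parallel gripper is mounted at the origin on the work surface; the furniture and walls round the work are solid. World frame = base frame: x ahead of the robot, y to its left, z up, the work surface at z = 0. Lengths are in m, angles in rad, forces in N, time in s.
With the tool pointing down it reaches from about 0.375 to 0.9 m from the base axis. Payload 3.1 kg.
Tool frame: the origin (TCP) lies on the front face of the gripper's body, between the roots of the fingers; the fingertips stand 70 mm ahead of it and the grasp point (between the pads) lies 51 mm ahead of it; z points along the fingers, y is the line along which they close (so a half turn about z gives the same grasp; the last joint's range is limited). The gripper opens to 87 mm and grips with 3 to 60 N. Pads are 19 mm wide; open, the fingers measure 117 mm over their backs; the gripper's body (75 mm by 190 mm) begins 51 mm behind the grasp point.
Start: joints at [0.977, 0.527, 1.433, -0, 1.181, -0.178], TCP at [0.252, 0.572, 0.292] pointing down, gripper open.
Joint ranges: [-3.08, 3.08], [-0.75, 2.2], [0.22, 2.44], [-1.43, 4.57], [0, 2.65], [-2.85, 2.85]. Speed limits (rad/s): [2.79, 2.79, 3.14, 3.14, 3.14, 3.14].

INTERFACE

Orientations are given as a unit quaternion [x, y, z, w].
In Python, from rig import robot, cams, ticket gives the robot as it stands. The module is installed in compiled form; this text tells all that it offers.
- The arm moves only by the shell command python3 -m crank 'ROWS' [FORCE]. ROWS is JSON, a list of rows, each a list of 7 numbers: the shift along the tool's x, y, z in cm, then the turn, a rotation vector about the tool's x, y, z in rad, then the closure, from 0 (fully open) to 1 (shut). A call has 1 to 5 rows; each row shifts and turns the commanded pose from where the row before left it, along the tool's axes as they then stand; what a row does not reach is not made up. A row lasts 1/8 s, in which the tool goes at most 62.5 mm and 10.7 degrees, less where a joint would pass 70% of its speed; a pose out of reach is approached as far as the arm can. A call is refused whole if a number of a shift passes 6.25 or a number of a turn 0.188, either way. A call with a gripper value outside its range is refused whole. The fingers move at their own pace and stop on an object; FORCE is the grip in N (left out, the last holds). Time passes only in rows, so rows that do not move let the fingers close. It gives the time, the measured TCP pose, the force, the opening and the grip force at its end, in the units of the state.
- robot.get_obs(): the state, without advancing time (a new reading comes with each control period).
- cams.camera(name): name is "side" or "top" or "wrist"; returns the picture (420x560x3 uint8, red, green, blue); there is no depth.
- cams.camera_info(name): a dict with "intrinsics" (3x3 intrinsics, pixels), "pose" (4x4, takes a point from camera to world coordinates). Camera axes: x right, y down, z forward; pixel columns grow to the right and rows downward; lengths in m; the calibration is good to about 2 mm. The wrist camera is an equidistant fisheye: a pixel r from the principal point sees the ray r / f radians off the axis. A picture is of the moment at which its call begins: read the wrist's pose just before it. camera_info takes no time and is no camera call; for the wrist camera it gives the pose at the moment of the call.
- ticket.hand_in(): hands the job in; it is judged then, once.
The state is a dict: "time": time; "q": joint angles; "joint_velocities": joint speeds; "joint_torque": joint torques, N m; "position": TCP position; "tool_rot": TCP orientation; "ft_force": force on the tool from outside, world axes, zero at the start; "moment": the same for the moment, N m; "grip_width": finger opening in m; "grip_force": force on a finger pad.
Only numpy, scipy, OpenCV 4.12 (cv2) and the standard library are available. Lean on these libraries where they do the work, as an engineer would, in place of code of your own. Each camera call takes 0.05 s, during which the arm holds its last target. There are 200 camera calls.

TASK

Turn the test tile on the drying grate over, so that it lies on the rails again with its smooth face up; its coat is still tacky, so nothing of the robot may touch it, only the steel turner. Slide the turner's tines between the rails under the tile and let go of it there, so that you can retake the handle at a slant that leaves your wrist room, then lift the tile on the turner and tip it over with one quick turn of the wrist. Finally lay the turner flat on the bare shelf of the stand beside the tile, and leave the jars and the carton where they stand.

Things in the scene. Friction and masses are not known exactly. Their poses are not given: they have to be found in the camera images.
- stand: Fixed drying stand of grey sheet steel: a pan on two side legs. Origin at desk level under the middle of the grate; x to the stand's back, y to its left. Pan floor 60 mm above the desk, x -62..60, y -180..70 mm: left part grate, right part bare shelf. Upstand 23 mm above the floor along the back (inner face x 57) and left (inner face y 67); front and right open.
- grate (a point): Middle of the grate, at rail-top height (stand frame 0, 0, 74 mm). The grate is four upright steel rails along the stand's x, 5 mm thick, 14 mm high above the pan floor, x -36..52 mm, centred at y -57, -20, 20 and 57 mm. The tile starts on the inner two, clear of the pan floor.
- shelf (a point): Middle of the bare shelf, on the pan floor (stand frame 0, -118, 60 mm). The shelf is the stand's right part, y -180..-60 mm, without rails.
- tile: White square ceramic tile 80 x 80 x 8 mm, about 0.11 kg; one face smooth, the other (back) ribbed. Origin at its centre; z points out of the ribbed back, so up at the start. It lies over the middle of the grate within 5 mm, nearly square to the rails.
- turner: Forked steel turner, 218 mm long, 0.14 kg. Origin under the blade's middle, x to the tine tips, z up when flat. Blade 3 mm thick: tines x -44..50 at y -44..-28, -12..12 and 28..50 mm; cross plate x -58..-44. Left edge (inner face y 47, x -58..39) turned up to z 12 mm: the tile rests on it as the blade is rolled left past upright, then tips over it. Mass centre over the blade, so it lies flat by itself. Starts on the desk, handle to the left.
- turner_grip (a point): Grip point on the handle's axis (turner frame -112, 0, 22 mm). Dark wooden eight-sided handle along the turner's x, from x -165 to -83 mm, 24 mm across flats, a flat every 45 degrees: pinch it straight or tilted 45 degrees about its axis. With the turner on the desk it is so low that only a grasp from straight above fits; on the stand it juts out in front, 82 mm above the desk.
- jar_a: Bystander: white screw-lid sample jar, 74 mm across, 87 mm high. Origin at the middle of its underside.
- jar_b: Bystander: another such jar.
- lamp_carton: Bystander: tall carton, 68 x 69 x 170 mm, behind the stand on the left. Origin at the middle of its underside.

How it is judged:
By the outcome, as a careful person would: the job done as asked, in the order asked, and still so for the second after the job is handed in, with the robot touching nothing.
It also fails if it takes over 62 s, if anything falls off the work surface, if the arm or the gripper's body presses on something with over 40 N, if the wrist force passes 120 N, or if a joint passes its speed limit or range.

## Working session

There is one attempt and no reset: what is moved stays moved. The work goes in short steps, Python scripts to look and compute and a shell command to move; the robot and the scene stay as the last step left them, time stands still between calls to the robot, and variables do not carry over. Pictures are saved under pics/ and viewed, at most 10 in all, crops included, and the job is handed in when it is done.

```bash
ls; mkdir -p pics; python3 - <<'E'
from rig import robot,cams
import cv2,numpy as np
o=robot.get_obs();print({k:np.round(v,3) for k,v in o.items()})
a=[]
for n in("top","side"):
    i=cams.camera_info(n);print(n,np.round(i["intrinsics"],1).tolist(),np.round(i["pose"],4).tolist())
    im=cams.camera(n)[:,:,::-1];cv2.imwrite(f"pics/{n}0.png",im)
print(np.round(cams.camera_info("wrist")["pose"],4).tolist())
E
```

```text
pics
{'time': np.float64(0.0), 'q': array([ 0.976,  0.528,  1.434, -0.   ,  1.181, -0.178]), 'joint_velocities': array([ 0.001, -0.   ,  0.001, -0.001,  0.   , -0.   ]), 'joint_torque': array([ 2.0000e-03, -4.4003e+01, -1.7659e+01,  6.3000e-02,  5.8000e-02,
       -0.0000e+00]), 'position': array([0.252, 0.571, 0.291]), 'tool_rot': array([ 0.206,  0.978, -0.001, -0.   ]), 'ft_force': array([-0.034,  0.047, -0.014]), 'moment': array([-0.032,  0.021, -0.011]), 'grip_force': np.float64(0.0), 'grip_width': np.float64(0.087)}
top [[435.7, 0.0, 276.8], [0.0, 435.7, 206.6], [0.0, 0.0, 1.0]] [[-0.0087, -0.9929, 0.1189, 0.4157], [-0.9995, 0.0051, -0.0301, -0.0028], [0.0293, -0.1191, -0.9925, 0.9245], [0.0, 0.0, 0.0, 1.0]]
side [[440.1, 0.0, 279.9], [0.0, 440.1, 205.2], [0.0, 0.0, 1.0]] [[0.9963, -0.0412, 0.0759, 0.46], [-0.086, -0.553, 0.8287, -0.7853], [0.0078, -0.8321, -0.5545, 0.6015], [0.0, 0.0, 0.0, 1.0]]
[[0.4039, 0.8752, 0.2662, 0.1783], [0.9148, -0.3861, -0.1186, 0.6036], [-0.001, 0.2915, -0.9566, 0.3849], [0.0, 0.0, 0.0, 1.0]]
```

View pics/top0.png

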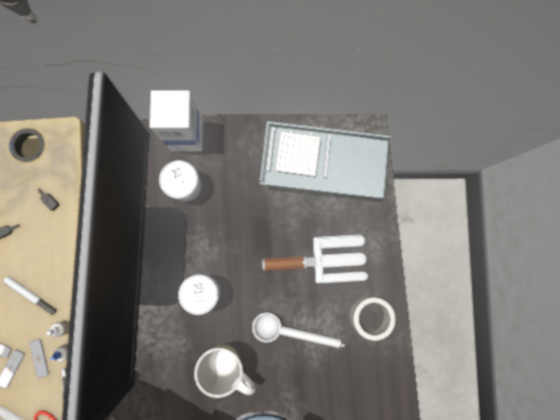

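View pics/side0.png

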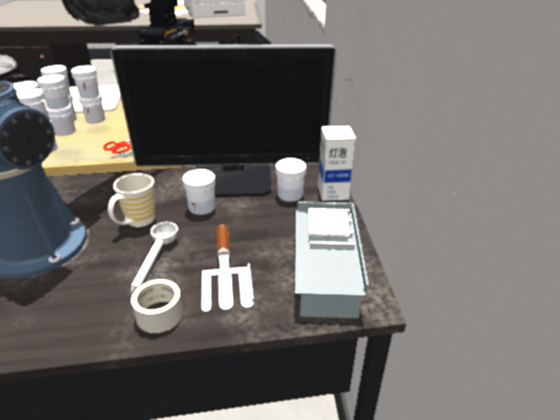

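```bash
cat > h.py <<'E'
import cv2,numpy as np
from rig import robot,cams
from scipy.spatial.transform import Rotation as R
def ray(n,p,info=None):
    i=info or cams.camera_info(n);K=np.array(i["intrinsics"]);T=np.array(i["pose"])
    x=(p[0]-K[0,2])/K[0,0];y=(p[1]-K[1,2])/K[1,1]
    if n=="wrist":
        r=np.hypot(x,y)+1e-12;d=np.array([x/r*np.sin(r),y/r*np.sin(r),np.cos(r)])
    else: d=np.array([x,y,1.])
    d=T[:3,:3]@d;return T[:3,3],d/np.linalg.norm(d)
def onz(n,p,z,info=None):
    o,d=ray(n,p,info);return o+d*(z-o[2])/d[2]
def tri(pa,pb,a="top",b="side",ia=None,ib=None):
    o1,d1=ray(a,pa,ia);o2,d2=ray(b,pb,ib)
    s=np.linalg.lstsq(np.c_[d1,-d2],o2-o1,rcond=None)[0]
    A=o1+s[0]*d1;B=o2+s[1]*d2;return (A+B)/2,np.linalg.norm(A-B)
def proj(n,P,info=None):
    i=info or cams.camera_info(n);K=np.array(i["intrinsics"]);T=np.array(i["pose"])
    v=(np.atleast_2d(P)-T[:3,3])@T[:3,:3]
    if n=="wrist":
        rr=np.hypot(v[:,0],v[:,1])+1e-12;t=np.arctan2(rr,v[:,2]);q=v[:,:2]/rr[:,None]*t[:,None]
    else:q=v[:,:2]/v[:,2:]
    return q*[K[0,0],K[1,1]]+K[:2,2]
def pose():
    o=robot.get_obs();return np.array(o["position"]),R.from_quat(o["tool_rot"])
E
python3 - <<'E'
from h import *
np.set_printoptions(precision=4,suppress=True)
for t,s in(((97,75),(333,45)),((80,400),(115,47)),((143,140),(332,163))):print("mon",tri(t,s))
t=cv2.imread("pics/top0.png");s=cv2.imread("pics/side0.png")
c=lambda im,x0,x1,y0,y1,k:cv2.resize(im[y0:y1,x0:x1],None,fx=k,fy=k,interpolation=cv2.INTER_CUBIC)
a=c(t,240,400,105,295,3);b=c(s,190,375,195,340,1.7)
b=c(s,195,370,195,345,1.8)
o=np.zeros((600,800,3),np.uint8);o[:a.shape[0],:a.shape[1]]=a;o[:b.shape[0],482:482+b.shape[1]]=b[:,:318];cv2.imwrite("pics/z0.png",o)
# turner mask
hsv=cv2.cvtColor(t,cv2.COLOR_BGR2HSV)
m=((t.min(2)>150)).astype(np.uint8);m[:225]=0;m[290:]=0;m[:,:305]=0;m[:,375:]=0
cs=cv2.findContours(m,0,2)[0];C=max(cs,key=cv2.contourArea)
print("blade",cv2.minAreaRect(C),cv2.contourArea(C))
P=np.array([onz("top",p,0.003)[:2] for p in C[:,0].astype(float)],np.float32);r=cv2.minAreaRect(P);print(r,cv2.boxPoints(r))
m=((hsv[...,1]>90)&(hsv[...,0]<15)&(hsv[...,2]>60)).astype(np.uint8);m[:250]=0;m[280:]=0;m[:,:250]=0;m[:,320:]=0
C=max(cv2.findContours(m,0,2)[0],key=cv2.contourArea)
P=np.array([onz("top",p,0.028)[:2] for p in C[:,0].astype(float)],np.float32);r=cv2.minAreaRect(P);print("handle",r,cv2.boxPoints(r))
m=(t.min(2)>190).astype(np.uint8);m[:120]=0;m[185:]=0;m[:,:270]=0;m[:,325:]=0
m=cv2.morphologyEx(m,cv2.MORPH_CLOSE,np.ones((7,7)))
C=max(cv2.findContours(m,0,2)[0],key=cv2.contourArea)
P=np.array([onz("top",p,0.082)[:2] for p in C[:,0].astype(float)],np.float32);r=cv2.minAreaRect(P);print("tile",cv2.minAreaRect(C),r,cv2.boxPoints(r))
E
```

```text
mon (array([0.6668, 0.2218, 0.3534]), np.float64(0.003746788030387875))
mon (array([0.2173, 0.2232, 0.3517]), np.float64(0.051776843440324356))
mon (array([0.6785, 0.2458, 0.0379]), np.float64(0.03163698920580307))
blade ((335.303466796875, 258.65863037109375), (46.91889572143555, 61.48196029663086), 86.633544921875) 1829.0
((0.4152827858924866, -0.15341290831565857), (0.098354771733284, 0.13041363656520844), 2.720607042312622) [[ 0.3631 -0.0906]
 [ 0.3693 -0.2209]
 [ 0.4675 -0.2162]
 [ 0.4613 -0.0859]]
handle ((0.40602022409439087, -0.043766967952251434), (0.07359444350004196, 0.022266747429966927), 89.5071792602539) [[ 0.3946 -0.0805]
 [ 0.4168 -0.0807]
 [ 0.4175 -0.0071]
 [ 0.3952 -0.0069]]
tile ((296.9999694824219, 156.0), (53.99999237060547, 55.99999237060547), 0.0) ((0.6168808937072754, -0.06906132400035858), (0.10762682557106018, 0.11285492777824402), 88.76142883300781) [[ 0.5593 -0.1216]
 [ 0.6721 -0.1241]
 [ 0.6745 -0.0165]
 [ 0.5616 -0.014 ]]
```

View pics/z0.png

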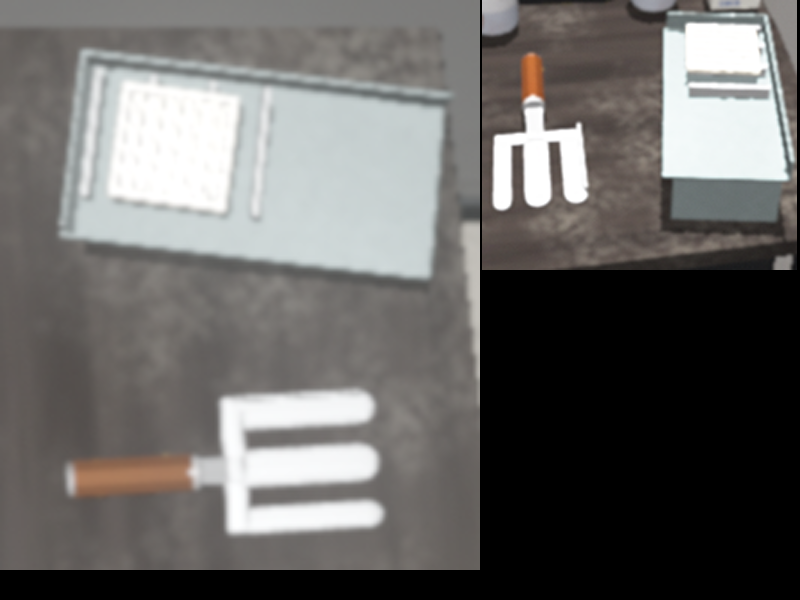

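```bash
python3 - <<'E'
from h import *
np.set_printoptions(precision=4,suppress=True)
z=lambda x,y:(240+(x+.5)/3-.5,105+(y+.5)/3-.5)
S=[(52,57),(-36,57),(52,-57),(-36,-57)]
px=[(98,68),(85,197),(267,87),(255,218)]
W=np.array([onz("top",z(*p),.074)[:2] for p in px]);S=np.array(S)/1000.
S=np.r_[S,[[-.062,-.180]]];W=np.r_[W,[onz("top",z(430,277),.06)[:2]]]
a=W-W.mean(0);b=S-S.mean(0);th=np.arctan2((b[:,0]*a[:,1]-b[:,1]*a[:,0]).sum(),(b*a).sum())
c,s=np.cos(th),np.sin(th);M=np.array([[c,-s],[s,c]]);o=W.mean(0)-M@S.mean(0)
print("stand",o,np.degrees(th));print("res mm",(W-(S@M.T+o))*1e3)
T=np.array([onz("top",z(*p),.082)[:2] for p in((122,82),(241,97),(227,215),(108,198))]);print("tile",T.mean(0),(T.mean(0)-o)@M*1e3,np.degrees(cv2.minAreaRect(T.astype(np.float32))[2]/57.3),T)
t=cv2.imread("pics/top0.png")
for n,p,h in(("jar a",(180,178),.087),("jar b",(199,294),.087),("carton",(170,110),.17)):print(n,onz("top",p,h))
p,r=pose();print(p,r.as_matrix())
E
```

```text
stand [ 0.6194 -0.072 ] -6.525698185193984
res mm [[ 0.5688  0.2379]
 [ 0.0877 -0.5034]
 [ 0.431   0.0977]
 [-1.4221  0.1317]
 [ 0.3345  0.0361]]
tile [ 0.6215 -0.071 ] [1.992  1.2195] 82.22283281695083 [[ 0.6661 -0.0367]
 [ 0.6559 -0.1157]
 [ 0.5763 -0.1049]
 [ 0.5879 -0.0268]]
jar a [0.5729 0.1591 0.087 ]
jar b [0.3512 0.1196 0.087 ]
carton [0.6802 0.1629 0.17  ]
[0.2521 0.5713 0.2914] [[-0.9148  0.4039 -0.0011]
 [ 0.4039  0.9148 -0.0016]
 [ 0.0003 -0.0019 -1.    ]]
```

```bash
python3 -m crank '[[0,0,-6,0,0,0,0],[0,0,-6,0,0,0,0],[0,0,-6,0,0,0,0],[0,0,-3,0,0,0,0]]'; python3 -c "
from h import *
o=robot.get_obs();print(o['q'],o['position'],o['tool_rot'])"
```

```text
time: 0.6
position: [0.2525, 0.5721, 0.5062]
tool_rot: [0.206, 0.978, 0.003, 0.001]
ft_force: [-0.9, 0.1, -0.1]
grip_width: 0.0873
grip_force: 0.0
[ 9.76591918e-01  3.72452119e-01  1.11198211e+00  6.38630714e-05
  1.65149293e+00 -1.78493777e-01] [0.25254012 0.57206116 0.50623846] [0.20635842 0.97847237 0.00263594 0.00103793]
```

```bash
cat >> h.py <<'E'
SO=np.array([.6194,-.072]);SY=np.radians(-6.53)
def plan(p1,R1,n,start=None,grip=0):
    """relative rows (cm, rad) from the present/commanded pose to p1,R1 in n rows"""
    p0,R0=start or pose();w=(R1*R0.inv()).as_rotvec();rows=[]
    for k in range(n):
        Ra=R.from_rotvec(w*k/n)*R0;pa=p0+(p1-p0)*k/n
        Rb=R.from_rotvec(w*(k+1)/n)*R0;pb=p0+(p1-p0)*(k+1)/n
        t=Ra.inv().apply(pb-pa)*100;v=(Ra.inv()*Rb).as_rotvec()
        rows.append([round(float(a),2) for a in t]+[round(float(a),3) for a in v]+[grip])
    for r in rows:print(r)
def down(yaw): # tool x heading yaw (deg), pointing down
    c,s=np.cos(np.radians(yaw)),np.sin(np.radians(yaw))
    return R.from_matrix(np.array([[c,s,0],[s,-c,0],[0,0,-1]]))
def wfile(name):
    i=cams.camera_info("wrist");im=cams.camera("wrist")[:,:,::-1].copy();cv2.imwrite(f"pics/{name}.png",im);np.savez(f"pics/{name}.npz",intrinsics=i["intrinsics"],pose=i["pose"]);return im,i
E
python3 -c "
from h import *
plan(np.array([.42,-.08,.40]),down(87),12)"
```

```text
[-3.47, -4.41, 0.86, 0.0, -0.0, 0.101, 0]
[-3.9, -4.04, 0.87, 0.0, -0.0, 0.101, 0]
[-4.28, -3.63, 0.87, 0.0, -0.0, 0.101, 0]
[-4.62, -3.18, 0.87, 0.0, -0.0, 0.101, 0]
[-4.92, -2.7, 0.87, 0.0, -0.0, 0.101, 0]
[-5.17, -2.19, 0.88, 0.0, -0.0, 0.101, 0]
[-5.36, -1.66, 0.88, 0.0, -0.0, 0.101, 0]
[-5.5, -1.11, 0.88, 0.0, -0.0, 0.101, 0]
[-5.58, -0.55, 0.88, 0.0, -0.0, 0.101, 0]
[-5.61, 0.01, 0.88, 0.0, -0.0, 0.101, 0]
[-5.58, 0.57, 0.88, 0.0, -0.0, 0.101, 0]
[-5.5, 1.13, 0.88, 0.0, -0.0, 0.101, 0]
```

```bash
python3 -m crank '[[-3.5,-4.4,0,0,0,0.1,0],[-3.9,-4,0,0,0,0.1,0],[-4.3,-3.6,0,0,0,0.1,0],[-4.6,-3.2,0,0,0,0.1,0],[-4.9,-2.7,0,0,0,0.1,0]]' && python3 -m crank '[[-5.2,-2.2,0,0,0,0.1,0],[-5.4,-1.7,0,0,0,0.1,0],[-5.5,-1.1,0,0,0,0.1,0],[-5.6,-0.5,1,0,0,0.1,0],[-5.6,0,2.5,0,0,0.1,0]]' && python3 -m crank '[[-5.6,0.6,3,0,0,0.1,0],[-5.5,1.1,4,0,0,0.1,0],[0,0,0,0,0,0,0]]' && python3 -c "
from h import *
o=robot.get_obs();print(o['q'],o['position'],o['tool_rot'])
wfile('w0')"
```

```text
time: 1.23
position: [0.3227, 0.2988, 0.5019]
tool_rot: [0.443, 0.896, -0.0, 0.0]
ft_force: [1.2, -0.8, -0.1]
grip_width: 0.0868
grip_force: 0.0
time: 1.85
position: [0.3948, 0.0265, 0.4677]
tool_rot: [0.652, 0.759, 0.001, 0.002]
ft_force: [1.0, 0.7, 0.2]
grip_width: 0.0867
grip_force: 0.0
time: 2.22
position: [0.4206, -0.0766, 0.3987]
tool_rot: [0.725, 0.689, -0.001, -0.003]
ft_force: [-1.1, -0.0, 1.0]
grip_width: 0.0867
grip_force: 0.0
[-4.42462084e-01  1.24283086e-01  1.74192014e+00 -5.79030579e-04
  1.28198852e+00 -3.91795292e-01] [ 0.42056289 -0.07657571  0.3987149 ] [ 0.72472997  0.68902504 -0.0014465  -0.0029785 ]
```

View pics/w0.png

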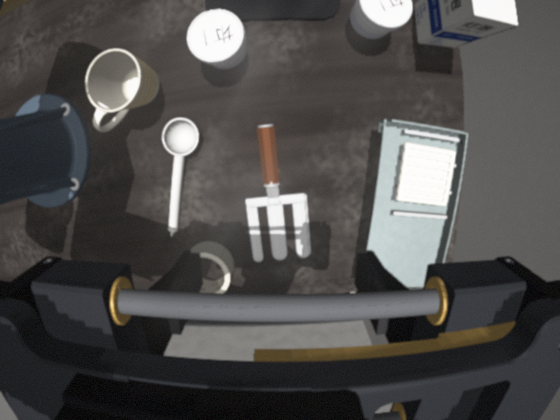

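```bash
python3 - <<'E'
from h import *
np.set_printoptions(precision=4,suppress=True)
im=cv2.imread("pics/w0.png");d=np.load("pics/w0.npz");i={k:d[k] for k in d}
hsv=cv2.cvtColor(im,cv2.COLOR_BGR2HSV)
m=((hsv[...,1]>90)&((hsv[...,0]<16)|(hsv[...,0]>172))&(hsv[...,2]>50)).astype(np.uint8);m[:110]=0;m[200:]=0;m[:,:240]=0;m[:,300:]=0
C=max(cv2.findContours(m,0,2)[0],key=cv2.contourArea);print(cv2.boundingRect(C))
P=np.array([onz("wrist",p,0.024,i)[:2] for p in C[:,0].astype(float)],np.float32);r=cv2.minAreaRect(P);print("handle",r);hc=np.array(r[0])
print(cv2.boxPoints(r))
m=(im.min(2)>130).astype(np.uint8);m[:190]=0;m[262:]=0;m[:,:240]=0;m[:,315:]=0
C=max(cv2.findContours(m,0,2)[0],key=cv2.contourArea)
P=np.array([onz("wrist",p,0.003,i)[:2] for p in C[:,0].astype(float)],np.float32);r=cv2.minAreaRect(P);print("blade",r);print(cv2.boxPoints(r))
# stand rails via wrist
for nm,px,z in(("tile",[(410,142),(456,152),(448,208),(399,199)],.082),("railR",[(390,213),(448,216)],.074),("railL",[(403,132),(459,140)],.074)):
    W=np.array([onz("wrist",p,z,i)[:2] for p in px]);c,s=np.cos(SY),np.sin(SY);print(nm,((W-SO)@np.array([[c,-s],[s,c]]))*1e3)
z=cv2.resize(im[115:270,235:470],None,fx=3.4,fy=3.4,interpolation=cv2.INTER_CUBIC);cv2.imwrite("pics/w0z.png",z)
print(z.shape)
E
```

```text
(257, 127, 22, 56)
handle ((0.4056725800037384, -0.04514380916953087), (0.02450895681977272, 0.07916540652513504), 3.5392303466796875)
[[ 0.391  -0.0064]
 [ 0.3959 -0.0854]
 [ 0.4203 -0.0839]
 [ 0.4155 -0.0049]]
blade ((0.4141184687614441, -0.15853863954544067), (0.09743241220712662, 0.11586935073137283), 2.6167874336242676)
[[ 0.3628 -0.1029]
 [ 0.3681 -0.2186]
 [ 0.4654 -0.2142]
 [ 0.4601 -0.0984]]
tile [[-28.9648  42.1827]
 [ 44.8271  37.8868]
 [ 46.4394 -43.2193]
 [-34.0693 -36.3135]]
railR [[-41.0719 -58.9712]
 [ 54.0246 -57.166 ]]
railL [[-37.4566  54.1566]
 [ 52.2346  55.3588]]
(527, 799, 3)
```

View pics/w0z.png

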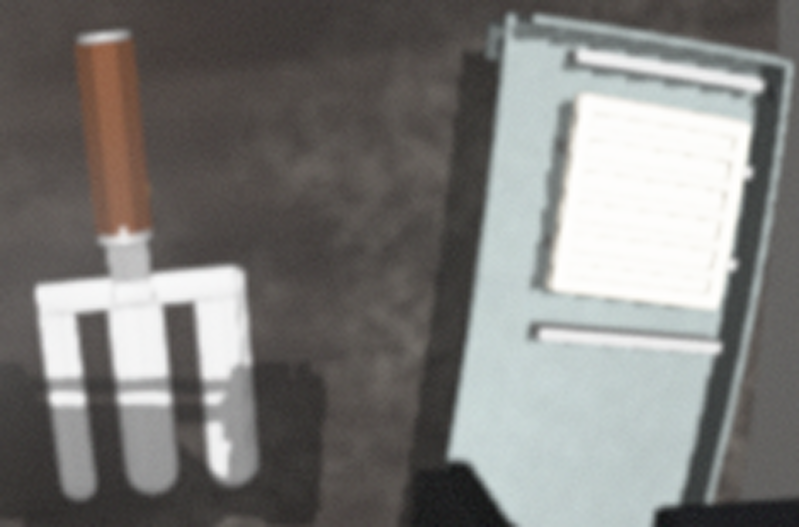

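```bash
python3 -c "
from h import *
plan(np.array([.4067,-.0565,.073]),down(93),8)"
```

```text
[0.21, -0.17, 4.09, -0.001, -0.0, -0.013, 0]
[0.22, -0.17, 4.09, -0.001, -0.0, -0.013, 0]
[0.22, -0.17, 4.09, -0.001, -0.0, -0.013, 0]
[0.22, -0.17, 4.09, -0.001, -0.0, -0.013, 0]
[0.23, -0.17, 4.09, -0.001, -0.0, -0.013, 0]
[0.23, -0.16, 4.09, -0.001, -0.0, -0.013, 0]
[0.23, -0.16, 4.09, -0.001, -0.0, -0.013, 0]
[0.24, -0.16, 4.09, -0.001, -0.0, -0.013, 0]
```

```bash
python3 -m crank '[[0.6,-0.4,5,0,0,-0.03,0],[0.6,-0.4,6,0,0,-0.03,0],[0.6,-0.4,6,0,0,-0.03,0],[0,-0.2,6,0,0,-0.015,0],[0,0,5,0,0,0,0]]' && python3 -m crank '[[0,0,1.6,0,0,0,0],[0,0,0,0,0,0,0]]' && python3 -c "
from h import *
plan(np.array([.4067,-.0565,.073]),down(93),1);wfile('w1')"
```

```text
time: 2.9
position: [0.408, -0.0548, 0.1209]
tool_rot: [0.685, 0.729, 0.0, 0.001]
ft_force: [1.4, -1.0, 0.3]
grip_width: 0.0872
grip_force: 0.0
time: 3.15
position: [0.4077, -0.055, 0.1052]
tool_rot: [0.685, 0.729, -0.0, -0.001]
ft_force: [0.7, 0.3, -0.1]
grip_width: 0.087
grip_force: 0.0
[-0.15, -0.1, 3.22, -0.001, -0.001, 0.01, 0]
```

View pics/w1.png

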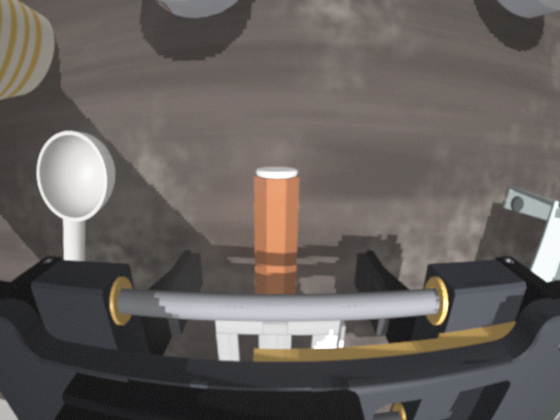

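```bash
python3 -c "
from h import *
d=np.load('pics/w1.npz');i={k:d[k] for k in d}
im=cv2.imread('pics/w1.png')
print(onz('wrist',(277,168),.034,i),onz('wrist',(277,168),.022,i),onz('wrist',(254,240),.022,i),onz('wrist',(299,240),.022,i),onz('wrist',(254,180),.022,i),onz('wrist',(299,180),.022,i))" && python3 -m crank '[[-0.1,-0.1,1.6,0,0,0,0],[0,0,1.6,0,0,0,0],[0,0,0,0,0,0,0]]' && python3 -m crank '[[0,0,0,0,0,0,1],[0,0,0,0,0,0,1],[0,0,0,0,0,0,1],[0,0,0,0,0,0,1],[0,0,0,0,0,0,1]]' 50 && python3 -m crank '[[0,0,0,0,0,0,1],[0,0,0,0,0,0,1]]'
```

```text
[4.02979317e-01 3.95950346e-04 3.40000000e-02] [ 0.40305043 -0.00136407  0.022     ] [ 0.39223937 -0.04418192  0.022     ] [ 0.41841752 -0.04254982  0.022     ] [ 0.39077214 -0.00880617  0.022     ] [ 0.41558922 -0.00727306  0.022     ]
time: 3.58
position: [0.4073, -0.057, 0.0744]
tool_rot: [0.685, 0.728, 0.0, 0.001]
ft_force: [-0.6, 0.1, 0.3]
grip_width: 0.0869
grip_force: 0.0
time: 4.2
position: [0.4065, -0.0571, 0.0736]
tool_rot: [0.686, 0.728, -0.0, -0.0]
ft_force: [0.1, -0.3, -0.2]
grip_width: 0.045
grip_force: 0.0
time: 4.45
position: [0.4065, -0.0571, 0.0735]
tool_rot: [0.686, 0.728, -0.0, -0.0]
ft_force: [-0.8, 0.7, -0.6]
grip_width: 0.0252
grip_force: 0.2
```

```bash
python3 -m crank '[[0,0,0,0,0,0,1],[0,0,0,0,0,0,1],[0,0,-1,0,0,0,1],[0,0,-2,0,0,0,1],[0,0,-3,0,0,0,1]]' && python3 -m crank '[[0,0,-3,0,0,0,1],[0,0,-2,0,0,0,1],[0,0,-1,0,0,0,1],[0,0,0,0,0,0,1]]' && python3 -c "
from h import *
o=robot.get_obs();print(o['q'],o['position'],o['tool_rot'],o['moment'])
c,s=np.cos(SY),np.sin(SY)
g=SO+np.array([[c,-s],[s,c]])@[-.109-.125,0];print(g)
plan(np.array([*g,.193]),down(173.47),9,grip=1)"
```

```text
time: 5.08
position: [0.4059, -0.0569, 0.1341]
tool_rot: [0.686, 0.728, -0.0, -0.001]
ft_force: [0.1, -1.1, -1.8]
grip_width: 0.023
grip_force: 49.9
time: 5.58
position: [0.4066, -0.0571, 0.1941]
tool_rot: [0.686, 0.728, 0.0, 0.001]
ft_force: [-0.2, -0.2, -2.3]
grip_width: 0.0235
grip_force: 49.9
[-4.13374157e-01  4.28450831e-01  2.05146775e+00  6.23497565e-05
  6.60338997e-01 -4.73385757e-01] [ 0.40656109 -0.05711824  0.19414425] [6.85592125e-01 7.27985571e-01 2.41914537e-04 6.22453626e-04] [0.04483364 0.11215247 0.01558793]
[ 0.38691809 -0.04538872]
[0.14, -0.21, 0.01, 0.0, 0.0, -0.155, 1]
[0.17, -0.19, 0.01, 0.0, 0.0, -0.155, 1]
[0.2, -0.16, 0.01, 0.0, 0.0, -0.155, 1]
[0.22, -0.12, 0.01, 0.0, 0.0, -0.155, 1]
[0.24, -0.09, 0.01, 0.0, 0.0, -0.155, 1]
[0.25, -0.05, 0.01, 0.0, 0.0, -0.155, 1]
[0.25, -0.01, 0.01, 0.0, 0.0, -0.155, 1]
[0.25, 0.03, 0.01, 0.0, 0.0, -0.155, 1]
[0.25, 0.07, 0.01, 0.0, 0.0, -0.155, 1]
```

```bash
python3 -m crank '[[0.1,-0.2,0,0,0,-0.155,1],[0.2,-0.2,0,0,0,-0.155,1],[0.2,-0.2,0,0,0,-0.155,1],[0.2,-0.1,0,0,0,-0.155,1],[0.2,-0.1,0,0,0,-0.155,1]]' && python3 -m crank '[[0.3,0,0,0,0,-0.155,1],[0.3,0,0,0,0,-0.155,1],[0.3,0,0,0,0,-0.155,1],[0.2,0,0,0,0,-0.155,1],[0,0,0,0,0,0,1]]' && python3 - <<'E'
from h import *
o=robot.get_obs();print(o['q'],o['position'],o['tool_rot'],o['moment'])
c,s=np.cos(SY),np.sin(SY)
g=SO+np.array([[c,-s],[s,c]])@[-.109-.125,0]
plan(np.array([*g,.193]),down(173.47),1,grip=1)
t=cams.camera("top")[:,:,::-1];d=cams.camera("side")[:,:,::-1]
a=cv2.resize(t[110:260,230:400],None,fx=2.35,fy=2.35,interpolation=2);b=cv2.resize(d[180:330,200:370],None,fx=2.35,fy=2.35,interpolation=2)
cv2.imwrite("pics/t2.png",t);cv2.imwrite("pics/s2.png",d);cv2.imwrite("pics/z2.png",np.hstack([a,b]))
E
```

```text
time: 6.2
position: [0.3949, -0.0511, 0.1926]
tool_rot: [0.357, 0.934, 0.0, -0.001]
ft_force: [0.4, 0.8, -0.8]
grip_width: 0.0237
grip_force: 49.9
time: 6.82
position: [0.3855, -0.0457, 0.1928]
tool_rot: [0.059, 0.998, 0.0, -0.001]
ft_force: [0.3, -0.4, -1.4]
grip_width: 0.0229
grip_force: 49.9
[-4.07999734e-01  4.12497910e-01  2.10343938e+00 -1.34866822e-04
  6.28321571e-01 -1.86107176e+00] [ 0.38550269 -0.04572982  0.19279452] [ 5.87736027e-02  9.98270447e-01  4.18861671e-04 -1.26621011e-03] [ 0.00962075  0.13079543 -0.00646655]
[-0.14, 0.05, -0.02, 0.001, -0.003, -0.004, 1]
```

View pics/z2.png

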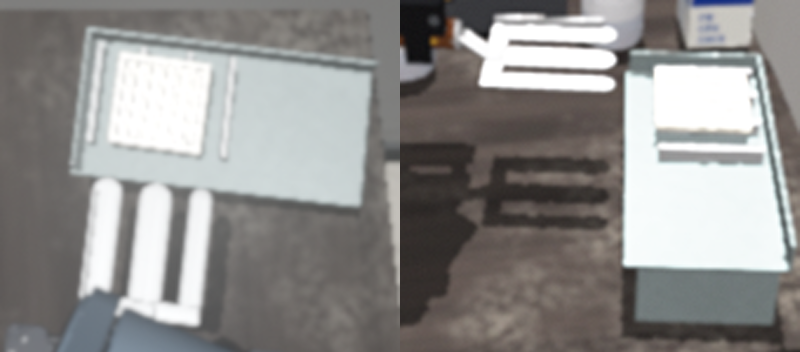

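```bash
cat >> h.py <<'E'
def tostand(W):
    c,s=np.cos(SY),np.sin(SY);return (np.atleast_2d(W)[:,:2]-SO)@np.array([[c,-s],[s,c]])*1e3
E
python3 - <<'E'
from h import *
np.set_printoptions(precision=2,suppress=True)
t=cv2.imread("pics/t2.png").astype(float).min(2)
k=2.35;zt=lambda x,y:(230+(x+.5)/k-.5,110+(y+.5)/k-.5);zs=lambda x,y:(200+(x-400+.5)/k-.5,180+(y+.5)/k-.5)
for a,b in(((106,177),(617,35)),((155,184),(616,58)),((202,188),(614,84))):
    P,e=tri(zt(*a),zs(*b));print("tip",P*1e3,e*1e3,tostand(P),tostand(onz("top",zt(*a),.1228)))
for row in(192,200,210,220,228):
    l=t[row,262:325];th=150;m=l>th
    e=[]
    for j in range(len(l)-1):
        if m[j]!=m[j+1]:e.append(262+j+(th-l[j])/(l[j+1]-l[j]))
    print(row,[tuple(tostand(onz("top",(x,row),.1228))[0].round(1)) for x in e])
E
```

```text
tip [554.01 -23.99 117.  ] 1.457463363503226 [[-70.42  40.26]] [[-72.16  40.23]]
tip [548.37 -63.03 118.82] 2.397355586728639 [[-71.59   0.83]] [[-73.47   0.95]]
tip [ 543.82 -100.57  118.74] 0.049549129270865244 [[-71.84 -36.98]] [[-72.57 -36.56]]
192 [(np.float64(-86.6), np.float64(51.7)), (np.float64(-83.7), np.float64(25.3)), (np.float64(-82.4), np.float64(13.4)), (np.float64(-79.5), np.float64(-13.1)), (np.float64(-77.9), np.float64(-27.4)), (np.float64(-76.0), np.float64(-44.4))]
200 [(np.float64(-101.7), np.float64(51.6)), (np.float64(-98.8), np.float64(25.2)), (np.float64(-97.6), np.float64(13.9)), (np.float64(-94.5), np.float64(-14.7)), (np.float64(-93.2), np.float64(-26.1)), (np.float64(-90.9), np.float64(-46.9))]
210 [(np.float64(-120.6), np.float64(52.0)), (np.float64(-117.7), np.float64(25.6)), (np.float64(-116.4), np.float64(13.9)), (np.float64(-113.3), np.float64(-14.5)), (np.float64(-112.1), np.float64(-25.9)), (np.float64(-109.8), np.float64(-46.4))]
220 [(np.float64(-139.2), np.float64(51.9)), (np.float64(-136.4), np.float64(25.8)), (np.float64(-135.2), np.float64(14.2)), (np.float64(-132.1), np.float64(-14.0)), (np.float64(-130.8), np.float64(-25.8)), (np.float64(-128.6), np.float64(-46.0))]
228 [(np.float64(-154.1), np.float64(52.1)), (np.float64(-151.3), np.float64(26.1)), (np.float64(-150.1), np.float64(14.2)), (np.float64(-147.0), np.float64(-13.8)), (np.float64(-145.8), np.float64(-25.6)), (np.float64(-143.6), np.float64(-45.8))]
```

```bash
python3 -m crank '[[0,0,1.5,0,0,-0.008,1],[0,0,2.5,0,0,0,1],[0,0,1.5,0,0,0,1],[0,0,0,0,0,0,1],[0,0,0,0,0,0,1]]' && python3 - <<'E'
from h import *
np.set_printoptions(precision=2,suppress=True)
p,r=pose();print(p*1e3,tostand(p),r.as_matrix())
t0=cams.camera("top")[:,:,::-1];cv2.imwrite("pics/t3.png",t0);cv2.imwrite("pics/s3.png",cams.camera("side")[:,:,::-1])
t=t0.astype(float).min(2)
for row in(192,196,200,205,210,215,220,225):
    l=t[row,262:325];th=150;m=l>th;e=[262+j+(th-l[j])/(l[j+1]-l[j]) for j in range(len(l)-1) if m[j]!=m[j+1]]
    print(row,[tuple(tostand(onz("top",(x,row),.067))[0].round(1).tolist()) for x in e])
for x in(275,297,317):
    l=t[170:215,x];print(x,l[10:40].astype(int).tolist())
E
```

```text
time: 7.55
position: [0.3864, -0.0461, 0.1388]
tool_rot: [0.054, 0.999, -0.0, 0.0]
ft_force: [-0.3, -0.1, -0.4]
grip_width: 0.0234
grip_force: 49.9
[386.43 -46.09 138.77] [[-234.4    -0.75]] [[-0.99  0.11  0.  ]
 [ 0.11  0.99 -0.  ]
 [-0.   -0.   -1.  ]]
192 [(-78.0, 51.7), (-75.3, 27.7), (-73.5, 11.0), (-71.5, -6.9)]
196 [(-86.2, 52.3), (-83.2, 25.8), (-82.0, 14.8), (-78.9, -13.5), (-77.6, -25.4), (-75.5, -44.8)]
200 [(-94.3, 53.0), (-91.4, 26.1), (-90.1, 15.1), (-86.9, -14.1), (-85.8, -24.9), (-83.4, -46.2)]
205 [(-104.3, 52.4), (-101.4, 26.0), (-100.2, 14.8), (-97.0, -14.0), (-95.9, -24.7), (-93.5, -46.0)]
210 [(-114.4, 52.8), (-111.5, 26.3), (-110.3, 15.1), (-107.1, -13.9), (-105.9, -24.8), (-103.6, -45.9)]
215 [(-124.4, 52.7), (-121.5, 26.3), (-120.2, 14.8), (-117.1, -13.8), (-115.9, -24.8), (-113.7, -45.7)]
220 [(-134.3, 52.6), (-131.5, 26.3), (-130.3, 15.1), (-127.1, -13.7), (-125.9, -25.1), (-123.7, -45.6)]
225 [(-144.3, 52.9), (-141.5, 26.6), (-140.2, 14.9), (-137.1, -13.8), (-135.9, -25.0), (-133.7, -45.6)]
275 [208, 209, 209, 207, 196, 162, 124, 110, 130, 183, 226, 244, 250, 253, 253, 254, 254, 254, 254, 254, 255, 255, 255, 255, 255, 255, 255, 255, 255, 255]
297 [211, 211, 210, 210, 210, 210, 208, 194, 161, 126, 117, 131, 169, 209, 233, 244, 247, 248, 249, 249, 249, 248, 248, 248, 248, 247, 246, 244, 243, 242]
317 [211, 210, 210, 210, 210, 209, 209, 210, 209, 198, 163, 124, 110, 108, 109, 116, 128, 137, 143, 143, 136, 129, 124, 121, 120, 116, 113, 111, 109, 108]
```

```bash
python3 -m crank '[[-1,-0.05,0.1,0,0,0,1],[-2,0,0,0,0,0,1],[-2,0,0,0,0,0,1],[-2,0,0,0,0,0,1],[-2,0,0,0,0,0,1]]' && python3 -m crank '[[-1.5,-0.05,0,0,0,0,1],[-1.3,0,0,0,0,0,1],[-0.5,0,0,0,0,0,1],[0,0,0,0,0,0,1],[0,0,0,0,0,0,1]]' && python3 - <<'E'
from h import *
p,r=pose();print(p*1e3,tostand(p),robot.get_obs()['q'])
t=cams.camera("top")[:,:,::-1];d=cams.camera("side")[:,:,::-1]
cv2.imwrite("pics/t4.png",t);cv2.imwrite("pics/s4.png",d)
a=cv2.resize(t[110:235,240:400],None,fx=2.5,fy=2.5,interpolation=2);b=cv2.resize(d[180:305,210:370],None,fx=2.5,fy=2.5,interpolation=2)
cv2.imwrite("pics/z4.png",np.hstack([a,b]))
E
```

```text
time: 8.28
position: [0.4772, -0.0564, 0.138]
tool_rot: [0.054, 0.999, -0.0, 0.001]
ft_force: [1.0, 0.8, -2.2]
grip_width: 0.0234
grip_force: 49.9
time: 8.9
position: [0.5075, -0.06, 0.1374]
tool_rot: [0.054, 0.999, 0.0, -0.001]
ft_force: [0.4, -0.4, -0.2]
grip_width: 0.0233
grip_force: 49.9
[507.51737588 -59.97568184 137.42440465] [[-112.52422633   -0.77736616]] [-3.36567837e-01  6.26013052e-01  1.84320680e+00 -2.26688872e-05
  6.73955154e-01 -1.79942381e+00]
```

View pics/z4.png

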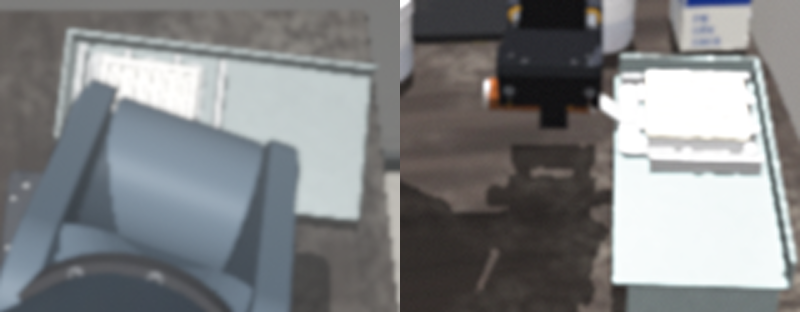

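```bash
python3 -m crank '[[0,0,0.2,0,0,0,1],[0,0,0.1,0,0,0,1],[0,0,0,0,0,0,1]]' && python3 -m crank '[[0,0,0.1,0,0,0,1],[0,0,0,0,0,0,1]]' && python3 -m crank '[[0,0,0,0,0,0,0.8],[0,0,0,0,0,0,0.7],[0,0,0,0,0,0,0.6],[0,0,0,0,0,0,0.4],[0,0,0,0,0,0,0]]' && python3 -m crank '[[0,0,0,0,0,0,0],[0,0,0,0,0,0,0],[0,0,0,0,0,0,0]]'
```

```text
time: 9.38
position: [0.5083, -0.0602, 0.1345]
tool_rot: [0.054, 0.999, 0.0, -0.0]
ft_force: [-0.0, 0.4, -1.3]
grip_width: 0.0235
grip_force: 49.9
time: 9.62
position: [0.5084, -0.0602, 0.1336]
tool_rot: [0.054, 0.999, -0.0, 0.0]
ft_force: [-0.4, 0.8, -0.6]
grip_width: 0.0235
grip_force: 49.9
time: 10.25
position: [0.5085, -0.0602, 0.1336]
tool_rot: [0.054, 0.999, -0.0, 0.0]
ft_force: [-0.5, 0.1, 0.9]
grip_width: 0.0472
grip_force: 0.0
time: 10.62
position: [0.5084, -0.0602, 0.1336]
tool_rot: [0.054, 0.999, -0.0, -0.0]
ft_force: [0.3, 0.7, -0.8]
grip_width: 0.077
grip_force: 0.0
```

```bash
python3 -m crank '[[0,0,-2,0,0,0,0],[0,0,-3,0,0,0,0],[0,0,-3,0,0,0,0],[0,0,0,0,0,0,0]]' && python3 - <<'E'
from h import *
p,r=pose();g=np.array([.5084,-.0602,.0822]);xs=np.array([np.cos(SY),np.sin(SY),0])
R1=R.from_rotvec(xs*np.pi/4)*down(173.5);tz=R1.apply([0,0,1]);print(tz)
A=g-tz*.111;print(A);plan(A,R1,5)
plan(g-tz*.051,R1,4,start=(A,R1))
E
```

```text
time: 11.12
position: [0.5097, -0.0606, 0.2156]
tool_rot: [0.054, 0.999, -0.001, 0.003]
ft_force: [0.3, 0.3, 0.0]
grip_width: 0.0872
grip_force: 0.0
[ 0.08041461  0.70251939 -0.70710678]
[ 0.49947398 -0.13817965  0.16068885]
[0.04, -1.56, 1.1, -0.157, 0.0, 0.002, 0]
[0.04, -1.72, 0.84, -0.157, 0.0, 0.002, 0]
[0.04, -1.83, 0.56, -0.157, 0.0, 0.002, 0]
[0.03, -1.89, 0.27, -0.157, 0.0, 0.002, 0]
[0.03, -1.91, -0.03, -0.157, 0.0, 0.002, 0]
[0.0, 0.0, 1.5, 0.0, 0.0, 0.0, 0]
[-0.0, -0.0, 1.5, 0.0, 0.0, 0.0, 0]
[-0.0, 0.0, 1.5, 0.0, 0.0, 0.0, 0]
[0.0, -0.0, 1.5, 0.0, 0.0, 0.0, 0]
```

```bash
python3 -m crank '[[0,-1.6,1.1,-0.157,0,0,0],[0,-1.7,0.8,-0.157,0,0,0],[0,-1.8,0.6,-0.157,0,0,0],[0,-1.9,0.3,-0.157,0,0,0],[0,-1.9,0,-0.157,0,0,0]]' && python3 -m crank '[[0,0,0,0,0,0,0]]'&& python3 - <<'E'
from h import *
p,r=pose();g=np.array([.5084,-.0602,.0822]);xs=np.array([np.cos(SY),np.sin(SY),0])
R1=R.from_rotvec(xs*np.pi/4)*down(173.5);tz=R1.apply([0,0,1])
print(robot.get_obs()['q']);plan(g-tz*.051,R1,1)
im,i=wfile('w5');d=cams.camera("side")[:,:,::-1];cv2.imwrite("pics/s5.png",d)
b=cv2.resize(d[180:320,220:370],None,fx=2.6,fy=2.6,interpolation=2);a=cv2.resize(im,(485,364))
o=np.zeros((364,485+b.shape[1],3),np.uint8);o[:,:485]=a;o[:,485:]=b[:364];o=o[:,:800];cv2.imwrite("pics/z5.png",o)
E
```

```text
time: 11.75
position: [0.4997, -0.1382, 0.1572]
tool_rot: [0.05, 0.922, 0.384, 0.021]
ft_force: [-0.0, 0.7, -1.3]
grip_width: 0.087
grip_force: 0.0
time: 11.88
position: [0.4993, -0.1395, 0.1553]
tool_rot: [0.053, 0.922, 0.382, 0.019]
ft_force: [0.6, 0.5, 0.5]
grip_width: 0.0868
grip_force: 0.0
[-0.76131886  0.76126482  1.71124515  0.62681591  1.27912601 -2.59507332]
[-0.03, 0.48, 5.71, 0.001, -0.004, -0.003, 0]
```

View pics/z5.png

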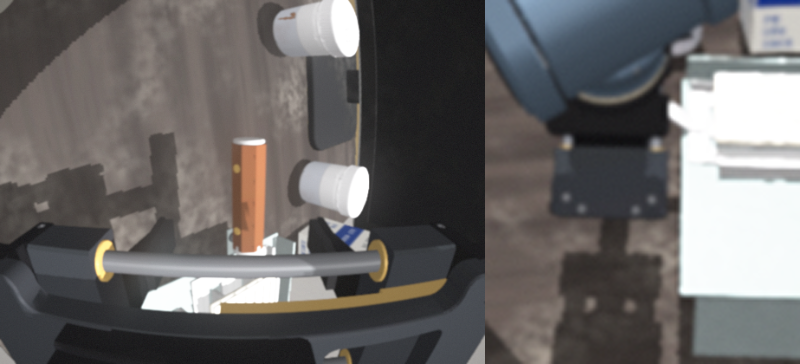

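```bash
python3 -m crank '[[0,0.25,1,0,0,0,0],[0,0.23,1.5,0,0,0,0],[0,0,1.5,0,0,0,0],[0,0,1,0,0,0,0],[0,0,0,0,0,0,0]]'&& python3 - <<'E'
from h import *
p,r=pose();g=np.array([.5084,-.0602,.0822]);xs=np.array([np.cos(SY),np.sin(SY),0])
R1=R.from_rotvec(xs*np.pi/4)*down(173.5);tz=R1.apply([0,0,1])
print(robot.get_obs()['q']);plan(g-tz*.051,R1,1)
E
```

```text
time: 12.6
position: [0.5039, -0.0978, 0.1257]
tool_rot: [0.049, 0.922, 0.382, 0.02]
ft_force: [0.1, -0.0, 0.0]
grip_width: 0.0867
grip_force: 0.0
[-0.69878425  0.80299103  1.7590961   0.68459112  1.18682434 -2.62794694]
[-0.02, -0.4, 0.66, 0.0, -0.006, 0.004, 0]
```

```bash
python3 -m crank '[[0,-0.4,0.65,0,0,0,0],[0,0,0,0,0,0,0],[0,0,0,0,0,0,0]]'&& python3 - <<'E'
from h import *
p,r=pose();g=np.array([.5084,-.0602,.0822]);xs=np.array([np.cos(SY),np.sin(SY),0])
R1=R.from_rotvec(xs*np.pi/4)*down(173.5);tz=R1.apply([0,0,1])
plan(g-tz*.051,R1,1)
E
```

```text
time: 12.98
position: [0.5045, -0.0976, 0.1189]
tool_rot: [0.05, 0.923, 0.382, 0.021]
ft_force: [-0.0, 0.5, 0.1]
grip_width: 0.087
grip_force: 0.0
[0.03, 0.07, 0.15, -0.0, -0.004, 0.004, 0]
```

```bash
python3 -m crank '[[0,0.07,0.15,0,0,0,0.3],[0,0,0,0,0,0,0.5],[0,0,0,0,0,0,0.7],[0,0,0,0,0,0,0.72],[0,0,0,0,0,0,0.74]]' 60 && python3 -m crank '[[0,0,0,0,0,0,0.76],[0,0,0,0,0,0,0.8],[0,0,0,0,0,0,0.9],[0,0,0,0,0,0,1],[0,0,0,0,0,0,1]]' && python3 -m crank '[[0,0,0,0,0,0,1],[0,0,0,0,0,0,1]]' && python3 - <<'E'
from h import *
p,r=pose();print(tostand(p),robot.get_obs()['moment'],robot.get_obs()['q'])
E
```

```text
time: 13.6
position: [0.5046, -0.0957, 0.1184]
tool_rot: [0.05, 0.923, 0.382, 0.021]
ft_force: [-0.5, 0.3, 0.8]
grip_width: 0.0447
grip_force: 0.0
time: 14.22
position: [0.5045, -0.0957, 0.1183]
tool_rot: [0.05, 0.923, 0.382, 0.021]
ft_force: [0.2, 0.2, -0.1]
grip_width: 0.0233
grip_force: 60.0
time: 14.48
position: [0.5046, -0.0957, 0.1183]
tool_rot: [0.05, 0.923, 0.382, 0.021]
ft_force: [0.7, 0.6, -0.7]
grip_width: 0.0228
grip_force: 60.0
[[-111.40609791  -36.61113211]] [-0.4748512   0.06920099 -0.00315808] [-0.6952074   0.81582335  1.76197844  0.69250677  1.17167479 -2.63775736]
```

```bash
cat >> h.py <<'E'
XS=np.array([np.cos(SY),np.sin(SY),0]);YS=np.array([-np.sin(SY),np.cos(SY),0])
RG=R.from_rotvec(XS*np.pi/4)*down(173.5)
def tp(th,y,z,x=-112.): # turner rolled left th deg, handle axis at stand y,z (mm)
    R1=R.from_rotvec(-XS*np.radians(th))*RG
    g=np.array([*SO,0])+XS*x/1e3+YS*y/1e3+[0,0,z/1e3]
    return g-R1.apply([0,0,.051]),R1
def now():
    p,r=pose();g=p+r.apply([0,0,.051]);w=(r*RG.inv()).as_rotvec()
    print("grip st",tostand(g).round(1),round(g[2]*1e3,1),"roll",np.degrees(-w@XS).round(1),"off",np.degrees(w+ -(w@XS)*XS).round(1),"q",np.round(robot.get_obs()['q'],2))
E
python3 - <<'E'
from h import *
now()
print("lift");plan(*tp(0,-.7,162),6,grip=1)
print("roll");plan(*tp(60,-30,165),12,start=tp(0,-.7,162),grip=1)
E
```

```text
grip st [[-111.6   -0.6]] 82.2 roll 0.0 off [0.  0.  0.3] q [-0.7   0.82  1.76  0.69  1.17 -2.64]
lift
[0.01, 0.94, -0.94, -0.0, -0.001, 0.001, 1]
[0.01, 0.94, -0.94, -0.0, -0.001, 0.001, 1]
[0.01, 0.94, -0.94, -0.0, -0.001, 0.001, 1]
[0.01, 0.94, -0.94, -0.0, -0.001, 0.001, 1]
[0.01, 0.94, -0.94, -0.0, -0.001, 0.001, 1]
[0.01, 0.94, -0.94, -0.0, -0.001, 0.001, 1]
roll
[-0.0, 0.21, 0.02, 0.087, 0.0, -0.0, 1]
[-0.0, 0.21, 0.0, 0.087, 0.0, 0.0, 1]
[-0.0, 0.21, -0.02, 0.087, 0.0, -0.0, 1]
[-0.0, 0.21, -0.03, 0.087, 0.0, 0.0, 1]
[-0.0, 0.21, -0.05, 0.087, 0.0, -0.0, 1]
[-0.0, 0.2, -0.07, 0.087, 0.0, 0.0, 1]
[-0.0, 0.2, -0.09, 0.087, 0.0, 0.0, 1]
[-0.0, 0.19, -0.1, 0.087, 0.0, 0.0, 1]
[-0.0, 0.18, -0.12, 0.087, 0.0, -0.0, 1]
[-0.0, 0.17, -0.13, 0.087, 0.0, 0.0, 1]
[-0.0, 0.15, -0.15, 0.087, 0.0, -0.0, 1]
[-0.0, 0.14, -0.16, 0.087, 0.0, 0.0, 1]
```

```bash
python3 -m crank '[[0,0.3,-0.3,0,0,0,1],[0,0.6,-0.6,0,0,0,1],[0,1,-1,0,0,0,1],[0,1,-1,0,0,0,1],[0,1,-1,0,0,0,1]]' && python3 -m crank '[[0,1,-1,0,0,0,1],[0,0.6,-0.6,0,0,0,1],[0,0.2,-0.2,0,0,0,1],[0,0,0,0,0,0,1],[0,0,0,0,0,0,1]]' && python3 - <<'E'
from h import *
now()
t=cams.camera("top")[:,:,::-1];d=cams.camera("side")[:,:,::-1]
cv2.imwrite("pics/t6.png",t);cv2.imwrite("pics/s6.png",d)
a=cv2.resize(t[60:310,160:400],None,fx=1.6,fy=1.6,interpolation=2);b=cv2.resize(d[130:330,200:400],None,fx=2,fy=2,interpolation=2)
cv2.imwrite("pics/z6.png",np.hstack([a,b]))
E
```

```text
time: 15.1
position: [0.5045, -0.0957, 0.1747]
tool_rot: [0.05, 0.923, 0.382, 0.021]
ft_force: [0.3, 0.2, -3.2]
grip_width: 0.0235
grip_force: 60.0
time: 15.72
position: [0.5044, -0.0956, 0.1985]
tool_rot: [0.05, 0.923, 0.382, 0.02]
ft_force: [0.3, 0.8, -2.9]
grip_width: 0.0232
grip_force: 60.0
grip st [[-111.8   -0.5]] 162.5 roll 0.0 off [0.  0.1 0.3] q [-0.7   0.67  1.74  0.66  1.3  -2.53]
```

View pics/z6.png

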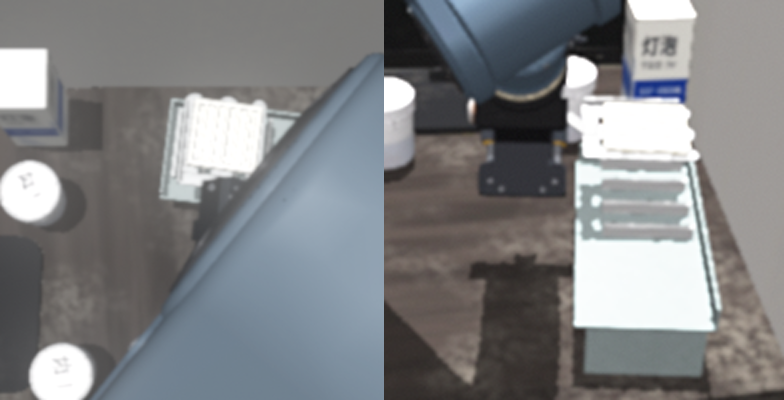

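```bash
python3 -m crank '[[0,0.2,0,0.06,0,0,1],[0,0.2,0,0.087,0,0,1],[0,0.2,0,0.087,0,0,1],[0,0.2,0,0.087,0,0,1],[0,0.2,0,0.087,0,0,1]]' && python3 -m crank '[[0,0.2,-0.1,0.087,0,0,1],[0,0.2,-0.1,0.087,0,0,1],[0,0.2,-0.1,0.087,0,0,1],[0,0.2,-0.1,0.087,0,0,1],[0,0.2,-0.1,0.087,0,0,1]]' && python3 -m crank '[[0,0.2,-0.1,0.087,0,0,1],[0,0.1,-0.1,0.087,0,0,1],[0,0,0,0.026,0,0,1],[0,0,0,0,0,0,1],[0,0,0,0,0,0,1]]' && python3 - <<'E'
from h import *
now()
print(robot.get_obs()['moment'])
print("to75");plan(*tp(75,-42.5,130),6,grip=1)
E
```

```text
time: 16.45
position: [0.505, -0.0873, 0.2046]
tool_rot: [0.053, 0.981, 0.187, 0.009]
ft_force: [-0.2, 0.1, -2.3]
grip_width: 0.0231
grip_force: 60.0
time: 17.08
position: [0.5054, -0.0784, 0.2113]
tool_rot: [0.054, 0.998, -0.029, -0.003]
ft_force: [-0.3, 0.7, -2.1]
grip_width: 0.0232
grip_force: 60.0
time: 17.7
position: [0.5066, -0.0762, 0.2132]
tool_rot: [0.054, 0.99, -0.128, -0.007]
ft_force: [-0.1, 1.1, -2.9]
grip_width: 0.0235
grip_force: 60.0
grip st [[-111.6  -29.9]] 163.9 roll 59.7 off [-0.  -0.1  0.3] q [-0.25  0.51  1.79 -0.35  0.83 -1.48]
[0.35469684 0.21685388 0.0440522 ]
to75
[0.01, 0.17, 0.63, 0.044, 0.0, 0.001, 1]
[0.01, 0.19, 0.62, 0.044, 0.0, 0.001, 1]
[0.01, 0.22, 0.61, 0.044, 0.0, 0.001, 1]
[0.01, 0.25, 0.6, 0.044, 0.0, 0.001, 1]
[0.01, 0.27, 0.59, 0.044, 0.0, 0.001, 1]
[0.01, 0.3, 0.58, 0.044, 0.0, 0.001, 1]
```

```bash
python3 -m crank '[[0,0.2,0.6,0.04,0,0,1],[0,0.2,0.6,0.044,0,0,1],[0,0.2,0.6,0.044,0,0,1],[0,0.2,0.6,0.044,0,0,1],[0,0.3,0.6,0.044,0,0,1]]' && python3 -m crank '[[0,0.3,0.6,0.044,0,0,1],[0,0,0,0,0,0,1],[0,0,0,0,0,0,1]]' && python3 - <<'E'
from h import *
np.set_printoptions(precision=2,suppress=True)
now()
c=np.radians
def st(th):
    C,S=np.cos(c(th)),np.sin(c(th));r=(47*C-10*S,-47*S-10*C);return tp(th,-40-r[0],81-r[1])
print("adj");plan(*st(75),1,grip=1)
s=st(75)
for a,b in((75,82),(82,89.5),(89.5,98)):
    print(a,b);plan(*st(b),1,start=st(a),grip=1)
# tile/turner sighting in the side view: bright pixels
d=cams.camera("side")[:,:,::-1];cv2.imwrite("pics/s7.png",d);t=cams.camera("top")[:,:,::-1];cv2.imwrite("pics/t7.png",t)
# expected corners of turner at 75 in stand coords -> side pixels
def P(x,y,z,th=75,ay=-42.5,az=130):
    C,S=np.cos(c(th)),np.sin(c(th));zz=z-22
    yy,zz=y*C+zz*S,-y*S+zz*C
    return np.array([*SO,0])+XS*x/1e3+YS*(ay+yy)/1e3+[0,0,(az+zz)/1e3]
for n,q in(("lip front",(-58,50,12)),("lip back",(39,50,12)),("tip R",(50,-36,3)),("tile top fr",(-40,-33,3)),("tile top bk",(40,-33,3))):print(n,proj("side",P(*q)),proj("top",P(*q)))
E
```

```text
time: 18.32
position: [0.5069, -0.0762, 0.1812]
tool_rot: [0.053, 0.971, -0.235, -0.013]
ft_force: [0.4, -0.5, -2.3]
grip_width: 0.0233
grip_force: 60.0
time: 18.7
position: [0.5069, -0.076, 0.1749]
tool_rot: [0.052, 0.965, -0.255, -0.014]
ft_force: [-0.6, 0.2, -2.2]
grip_width: 0.0231
grip_force: 60.0
grip st [[-111.1  -42. ]] 130.6 roll 74.6 off [-0.  -0.2  0.2] q [-0.14  0.62  1.82 -0.73  0.83 -1.06]
adj
[0.07, 0.07, 0.16, 0.007, 0.003, 0.004, 1]
75 82
[-0.0, 1.13, -0.25, 0.122, 0.0, -0.0, 1]
82 89.5
[-0.0, 1.21, -0.26, 0.131, 0.0, 0.0, 1]
89.5 98
[-0.0, 1.38, -0.29, 0.148, 0.0, 0.0, 1]
lip front [[297.39 232.86]] [[315.09 186.09]]
lip back [[347.07 234.01]] [[319.67 138.46]]
tip R [[359.1  208.81]] [[342.76 122.31]]
tile top fr [[308.77 208.79]] [[337.71 170.93]]
tile top bk [[353.3  209.78]] [[341.58 128.04]]
```

```bash
python3 -m crank '[[0,1.6,-0.2,0.18,0,0,1],[0,1.7,-0.35,0.185,0,0,1],[0,0.8,-0.2,0.09,0,0,1],[0,0,0,0,0,0,1],[0,0,0,0,0,0,1]]' && python3 -m crank '[[0,0,0,0,0,0,1],[0,0,0,0,0,0,1],[0,0,0,0,0,0,1]]' && python3 - <<'E'
from h import *
np.set_printoptions(precision=2,suppress=True)
now();print(robot.get_obs()['moment'])
d=cams.camera("side")[:,:,::-1];cv2.imwrite("pics/s8.png",d);t=cams.camera("top")[:,:,::-1];cv2.imwrite("pics/t8.png",t)
g=d[195:270,290:370].min(2)
for r in g[::3,::2]:print("".join(" .:-=+*#%@"[min(9,int(v)//26)] for v in r))
g=t[115:200,255:350].min(2);print()
for r in g[::3,::2]:print("".join(" .:-=+*#%@"[min(9,int(v)//26)] for v in r))
E
```

```text
time: 19.42
position: [0.5111, -0.0396, 0.1561]
tool_rot: [0.048, 0.883, -0.466, -0.025]
ft_force: [-0.1, -0.4, -1.3]
grip_width: 0.0229
grip_force: 60.0
time: 19.8
position: [0.5107, -0.0395, 0.1559]
tool_rot: [0.048, 0.883, -0.467, -0.025]
ft_force: [-0.1, 0.0, -0.7]
grip_width: 0.0233
grip_force: 60.0
grip st [[-111.4  -22.3]] 127.1 roll 100.7 off [-0.  -0.3  0.1] q [ 0.08  0.81  1.76 -1.08  1.17 -0.62]
[ 0.76  0.06 -0.01]
-**++*****************************++++++
-**++****+++++++*****************+++++++
---:=****+++==----------:---:---=+++++++
%%#==+***+=++++++++****++++++=+%++++++++
***#%#****#######**************#*-++++++
*********************************+-+++++
-=+*******************************-=++++
...%@#***************************+--++++
...%@#**#%@@@@@@@@@@@@@@@@@@@@@#*#---+++
..:%@#**##@@@@@@@@@@@@@@@@@@@@%#+%-:-=++
..:%@#**#%@@@@@@@@@@@@@@@@@@@@@@=#=---++
.:-%@#***************************#*---=+
:--%@#****************************#----+
---@@#***************************+%=---=
---@@@@@@%*+++++++++++++++++***%%=%+----
---%@@@@@@*++++++++++++++++++*@@@+**----
===%@@%@@%****
[... 1076 characters left out ...]
****%%%%%%%%%%
===+**%@#%@@@@@@@@@@@@@@@@@@@@%%%*****%%%%%%%%%%
===+**%%#%@@@@@@@@@@@@@@@@@@@@#@%****#%%%%%%%%%%
===***%%#%@@@@@@@@@@@@@@@@@@@@#@%*+**#%%%%%%%%%%
===***%##%@@@@@@@@@@@@@@@@@@@@#%#*+**#%%%%%%%%%%
--=***##%%%####**####%%%@@@@@%#%*****#%%%%%%%%%%
--=**#%%%%%%%%%%%%#*++++++****#%*++**%%%%%%%%%%%
--+*+#%%%%%%%%%##*=========+**##+++**%%%%%%%%%%%
:--==*####%%#+======+==========**++*#%%%%%%%%%%%
::-------====-===========--====%%****%%%%%%%%%%%
::::------------=====+===-----=##***#%%%%%%%%%%%
:::::--------------=====------=+*+*###%%%%%%%%%%
:::::::---------------==------------======+***##
::::::::::------------=--------===-=====--------
::::::::::::-------------------==-====++========
```

```bash
cat >> h.py <<'E'
def tile(t,z=.082,th=228,box=(268,345,120,190)):
    x0,x1,y0,y1=box;m=np.zeros(t.shape[:2],np.uint8);m[y0:y1,x0:x1]=(t.min(2)>th)[y0:y1,x0:x1]
    m=cv2.morphologyEx(m,cv2.MORPH_OPEN,np.ones((9,9)));C=max(cv2.findContours(m,0,2)[0],key=cv2.contourArea)
    P=np.array([tostand(onz("top",p,z))[0] for p in C[:,0].astype(float)],np.float32);r=cv2.minAreaRect(P)
    print("tile st",r,"x",P[:,0].min(),P[:,0].max(),"y",P[:,1].min(),P[:,1].max())
E
python3 - <<'E'
from h import *
tile(cv2.imread("pics/t8.png"))
tile(cv2.imread("pics/t8.png"),th=240)
print("to 90 about corner");plan(*tp(91,-30,128,-111.4),3,grip=1)
print("lower");plan(*tp(91,-29.5,119,-111.4),2,start=tp(91,-30,128,-111.4),grip=1)
E
```

```text
tile st ((6.805713653564453, 7.670902252197266), (80.75468444824219, 80.26880645751953), 0.6649894714355469) x -33.560112 47.537537 y -32.591324 47.877796
tile st ((6.418426513671875, 7.7307586669921875), (78.72521209716797, 78.67422485351562), 0.5709546804428101) x -33.29741 45.9471 y -31.77046 47.02156
to 90 about corner
[-0.01, -0.47, 0.22, -0.057, 0.002, 0.001, 1]
[-0.01, -0.48, 0.19, -0.057, 0.002, 0.001, 1]
[-0.01, -0.49, 0.17, -0.057, 0.002, 0.001, 1]
lower
[-0.0, 0.34, 0.29, 0.0, 0.0, 0.0, 1]
[-0.0, 0.34, 0.29, 0.0, 0.0, 0.0, 1]
```

```bash
cat > k.py <<'E'
from h import *
from scipy.optimize import least_squares
D=[([.9766,.3725,1.1120,0,1.6515,-.1785],[.25254,.57206,.50624],[.20636,.97847,.00264,.00104]),
([-.41337,.42845,2.05147,0,.66034,-.47339],[.40656,-.05712,.19414],[.68559,.72799,.00024,.00062]),
([-.33657,.62601,1.84321,0,.67396,-1.79942],[.50752,-.05998,.13742],[.054,.9985,0,0]),
([-.69878,.80299,1.75910,.68459,1.18682,-2.62795],[.5039,-.0978,.1257],[.049,.922,.382,.020])]
o=robot.get_obs();D.append((o['q'],o['position'],o['tool_rot']))
def fk(q,v):
    h,a1,b,l2,l3,L,c=v;Rz=lambda a:R.from_euler('z',a);Ry=lambda a:R.from_euler('y',a)
    A=Rz(q[0]);B=A*Ry(q[1]);C=A*Ry(q[1]+q[2]);T=C*Rz(q[3])*Ry(q[4])*Rz(c-q[5])
    return np.array([0,0,h])+A.apply([a1,b,0])+B.apply([0,0,l2])+C.apply([0,0,l3])+T.apply([0,0,L]),T
def res(v):
    e=[]
    for q,p,r in D:
        P,T=fk(q,v);e+=list((P-p)*10)+list((T*R.from_quat(r).inv()).as_rotvec())
    return e
s=min((least_squares(res,[.15,0,.11,.4,.4,.234,c]) for c in(0,np.pi/2,-np.pi/2,np.pi)),key=lambda s:s.cost);V=s.x
lo=np.array([-3.08,-.75,.22,-1.43,0,-2.85]);hi=np.array([3.08,2.2,2.44,4.57,2.65,2.85])
def ik(P,T,q0):
    s=least_squares(lambda q:np.r_[(fk(q,V)[0]-P)*10,(fk(q,V)[1]*T.inv()).as_rotvec()],q0);return s.x,s.cost
E
python3 - <<'E'
from k import *
np.set_printoptions(precision=3,suppress=True)
print(s.cost,V,np.abs(s.fun).max())
q=np.array(robot.get_obs()['q'])
for th,y,z in((100,-30,150),(90,-60,185),(60,-122,190),(30,-122,180),(0,-122,165),(0,-122,84),(0,-115,84)):
    q,c=ik(*tp(th,y,z),q);print(th,y,z,q,c,"ok" if np.all((q>lo)&(q<hi)) else "OUT")
E
```

```text
5.521303227386138 [0.343 0.026 0.111 0.407 0.396 0.23  1.806] 2.4492137104474203
100 -30 150 [ 0.054  0.769  1.757 -1.069  1.171  0.902] 1.4074936774824968e-31 ok
90 -60 185 [-0.062  0.595  1.817 -0.956  1.044  1.114] 4.387187269155377e-26 ok
60 -122 190 [-0.429  0.429  1.827 -0.34   0.831  1.899] 2.900390159317629e-22 ok
30 -122 180 [-0.683  0.513  1.727  0.253  1.059  2.517] 1.9146724021916954e-18 ok
0 -122 165 [-0.86   0.762  1.569  0.552  1.431  2.81 ] 1.587873152509277e-18 ok
0 -122 84 [-0.86   0.909  1.559  0.567  1.314  2.884] 1.461657824061042e-30 OUT
0 -115 84 [-0.851  0.904  1.572  0.574  1.305  2.883] 3.386850498391442e-30 OUT
```

```bash
sed -i 's/Rz(c-q\[5\])/Rz(c+q[5])/' k.py; python3 - <<'E'
from k import *
np.set_printoptions(precision=3,suppress=True)
print(s.cost,V,np.abs(s.fun).max())
q=np.array(robot.get_obs()['q'])
for th,y,z in((100,-30,150),(90,-60,185),(60,-122,190),(30,-122,180),(0,-122,165),(0,-122,84),(0,-115,84)):
    q,c=ik(*tp(th,y,z),q);print(th,y,z,q,c,"ok" if np.all((q>lo)&(q<hi)) else "OUT")
E
```

```text
0.26054901589771595 [0.343 0.026 0.111 0.407 0.396 0.23  1.571] 0.39758403301800416
100 -30 150 [ 0.054  0.769  1.757 -1.069  1.171 -0.666] 9.620274600843698e-25 ok
90 -60 185 [-0.062  0.595  1.817 -0.956  1.044 -0.878] 4.353585211228418e-26 ok
60 -122 190 [-0.429  0.429  1.827 -0.34   0.831 -1.663] 2.9172066732380047e-22 ok
30 -122 180 [-0.683  0.513  1.727  0.253  1.059 -2.282] 1.9174900384678755e-18 ok
0 -122 165 [-0.86   0.762  1.569  0.552  1.431 -2.574] 1.589533776696849e-18 ok
0 -122 84 [-0.86   0.909  1.559  0.567  1.314 -2.648] 1.2265376069191735e-30 ok
0 -115 84 [-0.851  0.904  1.572  0.574  1.305 -2.648] 2.5321248579424443e-31 ok
```

```bash
python3 - <<'E'
from h import *
a=tp(95,-35,170);b=tp(60,-122,195);c=tp(0,-122,165);d=tp(0,-122,90)
print(1);plan(*a,3,grip=1)
print(2);plan(*b,5,start=a,grip=1)
print(3);plan(*c,7,start=b,grip=1)
E
```

```text
1
[0.01, -1.6, -0.44, -0.033, 0.002, 0.001, 1]
[0.01, -1.58, -0.5, -0.033, 0.002, 0.001, 1]
[0.01, -1.57, -0.55, -0.033, 0.002, 0.001, 1]
2
[0.0, -2.09, 1.2, -0.122, -0.0, -0.0, 1]
[0.0, -2.22, 0.93, -0.122, -0.0, 0.0, 1]
[0.0, -2.31, 0.66, -0.122, -0.0, 0.0, 1]
[0.0, -2.38, 0.37, -0.122, -0.0, -0.0, 1]
[0.0, -2.4, 0.08, -0.122, -0.0, 0.0, 1]
3
[0.0, -0.52, 0.78, -0.15, -0.0, -0.0, 1]
[0.0, -0.63, 0.69, -0.15, -0.0, -0.0, 1]
[0.0, -0.73, 0.59, -0.15, -0.0, -0.0, 1]
[0.0, -0.81, 0.48, -0.15, -0.0, 0.0, 1]
[0.0, -0.87, 0.35, -0.15, -0.0, -0.0, 1]
[0.0, -0.91, 0.22, -0.15, -0.0, 0.0, 1]
[0.0, -0.93, 0.08, -0.15, -0.0, 0.0, 1]
```

```bash
python3 -m crank '[[0,-1,-0.3,-0.02,0,0,1],[0,-1.6,-0.5,-0.033,0,0,1],[0,-1.6,-0.5,-0.033,0,0,1],[0,-0.6,-0.2,-0.013,0,0,1],[0,0,0,0,0,0,1]]' && python3 -m crank '[[0,-2.1,1.2,-0.122,0,0,1],[0,-2.2,0.9,-0.122,0,0,1],[0,-2.3,0.7,-0.122,0,0,1],[0,-2.4,0.4,-0.122,0,0,1],[0,-2.4,0.1,-0.122,0,0,1]]' && python3 -m crank '[[0,-0.5,0.8,-0.15,0,0,1],[0,-0.6,0.7,-0.15,0,0,1],[0,-0.7,0.6,-0.15,0,0,1],[0,-0.8,0.5,-0.15,0,0,1],[0,-0.9,0.4,-0.15,0,0,1]]' && python3 -m crank '[[0,-0.9,0.2,-0.15,0,0,1],[0,-0.9,0.1,-0.15,0,0,1],[0,0,0,0,0,0,1],[0,0,0,0,0,0,1]]' && python3 - <<'E'
from h import *
np.set_printoptions(precision=1,suppress=True)
now();t=cams.camera("top")[:,:,::-1].copy();d=cams.camera("side")[:,:,::-1].copy();cv2.imwrite("pics/t9.png",t);cv2.imwrite("pics/s9.png",d)
try: tile(t)
except Exception as e: print(e)
plan(*tp(0,-122,90),1,grip=1)
for x in(-58,50):
  for y in(-44,50):
    P=np.array([*SO,0])+XS*(x+1)/1e3+YS*(-122+y)/1e3+[0,0,.146];print(x,y,proj("side",P),proj("top",P))
g=d[200:300,290:375].min(2)
for r in g[::3,::2]:print("".join(" .:-=+*#%@"[min(9,int(v)//26)] for v in r))
E
```

```text
time: 20.52
position: [0.509, -0.0556, 0.2037]
tool_rot: [0.049, 0.905, -0.422, -0.022]
ft_force: [0.1, -0.6, -0.6]
grip_width: 0.0234
grip_force: 60.0
time: 21.15
position: [0.496, -0.1679, 0.2436]
tool_rot: [0.053, 0.99, -0.129, -0.008]
ft_force: [-0.6, 0.5, -1.4]
grip_width: 0.0229
grip_force: 60.0
time: 21.78
position: [0.4926, -0.2022, 0.2113]
tool_rot: [0.052, 0.969, 0.243, 0.012]
ft_force: [-0.4, 0.2, -1.7]
grip_width: 0.0233
grip_force: 60.0
time: 22.28
position: [0.4913, -0.215, 0.1995]
tool_rot: [0.05, 0.923, 0.382, 0.02]
ft_force: [0.4, 0.2, -0.8]
grip_width: 0.0232
grip_force: 60.0
grip st [[-111.3 -120.6]] 163.5 roll 0.0 off [0.  0.1 0.4] q [-0.9  0.7  1.6  0.6  1.4 -2.6]
tile st ((6.905143737792969, 7.564640045166016), (80.55830383300781, 79.46836853027344), 0.6649894118309021) x -33.538216 47.537537 y -32.39996 47.23544
[0.13, -5.38, 5.13, -0.001, -0.006, 0.005, 1]
-58 -44 [[299.6 247.3]] [[388.4 187. ]]
-58 50 [[299.1 214.4]] [[337.3 181.4]]
50 -44 [[366.  248.9]] [[392.7 129.9]]
50 50 [[359.  215.7]] [[342.4 124.2]]
::===--=======-:=++====-===----=+**********
...:+**
[... 744 characters left out ...]
@@@@@@@@@@@@@@@@@@@@@@@@@@@@@@@#*%===---
===@@@@@@@@@@@@@@@@@@@@@@@@@@@@@@@%=@*++===
--=@@%%#**%%%##%##%#####@%###@@@@@@=%#===++
--+@@****************************@@+#@++++=
--=@@***%##############*********#@@%*@+++==
:-=@@**#@@@@@@@@@@@@@@@@@@@@@@@@@@@@=%*+++=
-=+@@***@@@@@@@@@@@@@@@@@@@@@@@@@@@@+%%+===
-==#%**********************#***#%@@@**%+===
++=*******************************%@%+@*===
+++%%****#######***##*************@@@=@#+==
==+@@***@@@@@@@@@@@@@@@@@@@@@@@@@@@@@+##+++
==+@@***@@@@@@@@@@@@@@@@@@@@@@@@@@@@@*=====
==*@@#*********##***##########%%#%@@@+=**++
===*++++++++*******+***************#@@+++++
==:..-+++++++++=+++++++=====+++++++++==+++*
==-::-++++++++++++++++++++++++++++=+======+
```

```bash
python3 -m crank '[[0,-1,1,0,0,0,1],[0,-1.2,1.2,0,0,0,1],[0,-1.2,1.2,0,0,0,1],[0,-1.2,1.2,0,0,0,1],[0,-0.7,0.7,0,0,0,1]]' && python3 -m crank '[[0,-0.2,0.2,0,0,0,1],[0,-0.1,0.1,0,0,0,1],[0,0,0,0,0,0,1],[0,0,0,0,0,0,1]]' && python3 -c "
from h import *
now()"
```

```text
time: 23.0
position: [0.4913, -0.2155, 0.1232]
tool_rot: [0.05, 0.922, 0.383, 0.02]
ft_force: [0.7, 0.3, -0.3]
grip_width: 0.0234
grip_force: 60.0
time: 23.5
position: [0.4917, -0.2158, 0.121]
tool_rot: [0.05, 0.923, 0.382, 0.021]
ft_force: [-0.1, -0.0, -0.8]
grip_width: 0.0236
grip_force: 60.0
grip st [[-110.7 -121.4]] 85.0 roll -0.0 off [-0.  -0.   0.3] q [-0.86  0.85  1.61  0.56  1.32 -2.65]
```

```bash
python3 -m crank '[[0,-0.1,0.1,0,0,0,1],[0,-0.07,0.07,0,0,0,1],[0,0,0,0,0,0,1],[0,0,0,0,0,0,1]]' && python3 -c "
from h import *
now()" && python3 -m crank '[[0,0,0,0,0,0,0.8],[0,0,0,0,0,0,0.7],[0,0,0,0,0,0,0.6],[0,0,0,0,0,0,0.4],[0,0,0,0,0,0,0]]' && python3 -m crank '[[0,0,0,0,0,0,0],[0,0,0,0,0,0,0],[0,0,0,0,0,0,0]]' && python3 -m crank '[[0,0,-2,0,0,0,0],[0,0,-4,0,0,0,0],[0,0,-4,0,0,0,0],[0,-2,-4,0,0,0,0],[0,0,0,0,0,0,0]]'&& python3 - <<'E'
from h import *
np.set_printoptions(precision=1,suppress=True)
now();t=cams.camera("top")[:,:,::-1].copy();d=cams.camera("side")[:,:,::-1].copy();cv2.imwrite("pics/t10.png",t);cv2.imwrite("pics/s10.png",d)
tile(t)
for x in(-58,50):
  for y in(-44,50):
    P=np.array([*SO,0])+XS*(x+1)/1e3+YS*(-121.4+y)/1e3+[0,0,.063];print(x,y,proj("side",P))
g=d[200:310,290:375].min(2)
for r in g[::3,::2]:print("".join(" .:-=+*#%@"[min(9,int(v)//26)] for v in r))
E
```

```text
time: 24.0
position: [0.4916, -0.2157, 0.1183]
tool_rot: [0.05, 0.922, 0.382, 0.021]
ft_force: [-0.9, -0.4, -0.9]
grip_width: 0.0233
grip_force: 60.0
grip st [[-110.9 -121.2]] 82.2 roll -0.0 off [0.  0.  0.3] q [-0.86  0.85  1.62  0.56  1.32 -2.65]
time: 24.62
position: [0.4916, -0.2157, 0.1182]
tool_rot: [0.05, 0.922, 0.382, 0.021]
ft_force: [0.3, -0.6, 0.5]
grip_width: 0.0471
grip_force: 0.0
time: 25.0
position: [0.4916, -0.2157, 0.1182]
tool_rot: [0.05, 0.922, 0.382, 0.021]
ft_force: [-0.3, -0.6, -0.4]
grip_width: 0.0768
grip_force: 0.0
time: 25.62
position: [0.4796, -0.332, 0.204]
tool_rot: [0.051, 0.923, 0.38, 0.023]
ft_force: [0.4, 0.8, -0.1]
grip_width: 0.0872
grip_force: 0.0
grip st [[-109.3 -238.3]] 167.8 roll 0.2 off [-0.  -0.2  0.2] q [-1.   0.8  1.4  0.5  1.6 -2.6]
tile st ((6.467121124267578, 7.630947113037109), (79.6187973022461, 79.1091537475586), 0.3495747745037079) x -33.51633 46.401356 y -32.01691 47.193123
-58 -44 [[298.1 284.3]]
-58 50 [[297.8 249.8]]
50 -44 [[360.4 285.8]]
50 50 [[354.2 251.1]]
***********+==-:+++++======---==***********
=**********+++**###%%@@%%
[... 858 characters left out ...]
::::+@@@@@@@@@@@@@@@@@@@@@@@@@@@*#@+++++
::::-%@@@@@@@@@@@@@@@@@@@@@@@@@@@@@%*@*++==
:::=%@@@@@@@@@@@@@@@@@@@@@@@@@@@@@@@=@*+*++
-==#@@@@@@@@@@@@@@@@@@@@@@@@@@@@@@@@+@@++==
++*@@@@@@@@@@@@@@@@@@@@@@@@@@@@@@@@@**@++==
++*@@@@@@@@@@@@@@@@@@@@@@@@@@@@@@@@@@+@#+==
.=*@@@@@@@@@@@@@@@@@@@@@@@@@@@@@@@@@@=@#++=
.-+@@@@@@@@@@@@@@@@@@@@@@@@@@@@@@@@@@+#%+++
.-*@@@@@@@@@@@@@@@@@@@@@@@@@@@@@@@@@@*=+==+
.-*@@@@@@@@@@@@@@@@@@@@@@@@@@@@@@@@@@*+**++
.-=###%%%%%%@@@@@@@@@@@@@@@@@@@@@@@@@@***++
.-:::-+++++++++++++++++++++++++++++++++++**
.::::-++++++++++++++++++++++++++++++++====+
:::::=++++++++++++++++++++++++++++++=====++
-=-::=+++++++++++++++++++++++++++++++++***+
-=-::=+++++++++++++++++++++++++++++=**+++++
```

```bash
python3 -m crank '[[2,2,-2,0,0,0,0],[3,3,-3,0,0,0,0],[3,3,-3,0,0,0,0],[3,2,-2,0,0,0,0],[0,0,0,0,0,0,0]]' && python3 - <<'E'
from h import *
np.set_printoptions(precision=1,suppress=True)
now();t=cams.camera("top")[:,:,::-1].copy();d=cams.camera("side")[:,:,::-1].copy();cv2.imwrite("pics/t11.png",t);cv2.imwrite("pics/s11.png",d)
tile(t)
for n,im,(y0,y1,x0,x1) in(("side",d,(200,310,285,375)),("top",t,(115,230,255,400))):
    g=im[y0:y1,x0:x1].min(2);print(n)
    for r in g[::3,::2]:print("".join(" .:-=+*#%@"[min(9,max(0,int(v)-55)//20)] for v in r))
E
```

```text
time: 26.35
position: [0.3693, -0.3152, 0.3457]
tool_rot: [0.05, 0.923, 0.382, 0.021]
ft_force: [0.9, -0.2, 0.3]
grip_width: 0.0874
grip_force: 0.0
grip st [[-221. -234.]] 309.6 roll 0.0 off [-0.  -0.   0.3] q [-1.1  0.5  1.5  0.4  1.8 -2.6]
tile st ((6.467121124267578, 7.630947113037109), (79.6187973022461, 79.1091537475586), 0.3495747745037079) x -33.51633 46.401356 y -32.01691 47.193123
side
=+++==::.:---:::: .=----::::::..::-++++++++++
      .++++==++==+++*##%@%*####++**=+++++++++
      :------=-----=-------------+%:=++++++++
:..:.:=----+@@@@@@@@@@@@@@@@@@@@%-%=.=+++++++
.....+@%%%**@@@@@@@@@@@@@@@@@@@@*-%#.-+++++++
.....+@@@@@@@@@@@@@@@@@@@@@@@@@@@%+%:.=++++++
:..:.+@@@@@@@@@@@@@@@@@@@@@@@@@@@@=%=::++++++
:.:..+@@@@@@@@@@@@@@@@@@@@@@@@@@@@=@+..-+++++
::::.+@@@@@@@@@@@@@@@@@@@@@@@@@@@@**#:..=++++
..::.*@@@@@@@@@@@@@@@@@@@@@@@@@@@@%+%:..:++++
.....*@@@@@@@@@@@@@@@@@@@@@@@@@@@@@=@+:::=+++
..::.*@@@@@@%*#########%%%%%%%%@%%@=%*::::+++
...::*@@@@@@#+++***+++++++++++++**@*+%::::-++
::-::+@@@@@@@*++++++++++++++++++@@@%=%-::::=+
-----+@@@@@@@@@@@@@@@@@@@@@@@@@@@@@@-%=:::::+
:::::+@@@@@@
[... 3189 characters left out ...]
-------:::-++--:---::::::::::::=**
..::..::::::::::::::--:::--:::----------------:::::::::-::::::::::::::-+*
......::::::::::::-----::::::::::----:--------::::::..::::::::::::::::-+*
.......:::::::::::---:::-:::::::::----::--:::::.::::...:::::::::::::::-+*
.......:::::::::::::::::::::::::::::--:::::::::.::::...::::::::::::::::=*
........::::::::::::::::::::::::::::::::::::::...::...:::::::::::::::::=*
.........:::::::::--:::::......:::::::::::::::...::...:::::::::::::::::=*
.........:::::::::--::::........::::::::::::::...::...:::::::::::::::::-+
.........::::..::::::::........:::::::::::::::...::...::::::::::::::::::+
..........::::.::::::::........:::::::...:::::...:....::::::::::::::::::+
```

```bash
python3 -c "
from rig import ticket
print(ticket.hand_in())"
```

```text
the job is handed in; nothing more can be done
None
```

I handed the job in at about 26 s. By the last camera measurements, the tile lies flat on the rails with its smooth face up, about 7 mm off the grate's centre each way, and the turner lies flat on the bare shelf. Nothing of the robot touched the tile. The route stayed clear of the jars and carton, but I did not re-measure them at the end.

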